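Feed a puzzle-box board under the saw guide

ROBOT

A 6-joint arm with a two-finger parallel gripper is mounted at the origin on the work surface. World frame = base frame: x ahead of the robot, y to its left, z up, the work surface at z = 0. Lengths are in m, angles in rad, forces in N, time in s.
With the tool pointing down it reaches from about 0.15 to 0.775 m from the base axis. Payload 6.1 kg.
Tool frame: the origin (TCP) lies midway between the tips of the shut fingers; the grasp point (between the pads) lies tcp_to_grasp behind it (tcp_to_grasp is the distance from the TCP to the grasp point, in m); z points along the fingers, y is the line along which they close (so a half turn about z gives the same grasp; the last joint's range is limited). The gripper opens to 85 mm and grips with 20 to 120 N. Pads are 22 mm wide; open, the fingers measure 114 mm over their backs; the gripper's body (76 mm by 85 mm) begins 54 mm behind the grasp point. The pads swing forward as they close: fully open they stand 13 mm farther back than shut.
Start: joints at [-1.12, 0.126, -0.04, 1.405, 0, 1.571], TCP at [0.229, -0.473, 0.231] pointing down, gripper open.
Joint ranges: [-2.72, 2.72], [-0.95, 1.95], [-1.27, 1.35], [-1.78, 2.02], [-1.46, 1.47], [-3.14, 3.14]. Speed limits (rad/s): [2.39, 2.39, 3.01, 3.14, 3.14, 3.14].

INTERFACE

Orientations are given as a unit quaternion [w, x, y, z].
In Python, from cell import get_obs, capture, get_calibration, sign_off, tcp_to_grasp gives the robot as it stands.
- The arm moves only by the tool apply_moves, never from a script. Its argument "plan" is a list of rows, each a list of 2 entries, a list of its own where there are three numbers: the shift along the world's x, y, z in m, then the turn about the world's z in rad. A call has 1 to 12 rows; each row is the pose to reach, as a shift and turn from the pose commanded when the call began; what a row does not reach only later rows make up. A row lasts 1/8 s, in which the tool goes at most 62.5 mm and 10.7 degrees, less where a joint would pass 70% of its speed; a pose out of reach is approached as far as the arm can. A call with a gripper value outside its range is refused whole. "fingers" is the opening, from 0 (shut) to 1 (fully open), set as the call begins (left out, the last holds). The fingers move at their own pace and stop on an object; "force" is the grip in N (left out, the last holds). Time passes only in rows, so rows that repeat a pose let the fingers close. It gives the time, the measured TCP pose, the force, the opening and the grip force at its end, in the units of the state.
- get_obs(): the state, without advancing time (a new reading comes with each control period).
- capture(name): name is "scene" or "top" or "wrist"; returns the picture (400x640x3 uint8, red, green, blue); there is no depth.
- get_calibration(name): a dict with "camera_matrix" (3x3 intrinsics, pixels), "R" (3x3) and "t" (3): a world point X has camera coordinates R X + t; the wrist camera has in their place "hand_eye" (4x4, takes a point from camera to tool coordinates, whose origin is the TCP and whose axes are the flange's). Camera axes: x right, y down, z forward; pixel columns grow to the right and rows downward; lengths in m; the calibration is good to about 2 mm. The wrist camera is an equidistant fisheye: a pixel r from the principal point sees the ray r / f radians off the axis. A picture is of the moment at which its call begins: read the wrist's pose just before it. get_calibration takes no time and is no camera call.
- sign_off(): hands the job in; it is judged then, once.
The state is a dict: "clock": time; "joints": joint angles; "joint_velocities": joint speeds; "joint_torque": joint torques, N m; "tcp_pos": TCP position; "tcp_rot": TCP orientation; "ft_force": force on the tool from outside, world axes, zero at the start; "moment": the same for the moment, N m; "grip_width": finger opening in m; "gripper_force": force on a finger pad.
Only numpy, scipy, OpenCV 4.12 (cv2) and the standard library are available. Lean on these libraries where they do the work, as an engineer would, in place of code of your own. Each camera call takes 0.05 s, during which the arm holds its last target. There are 200 camera calls.

TASK

Get the cypress board ready for sawing to length: push it flat along the base of the saw guide, under the low guide bar, until its leading end is fully home against the end stop and its long edge lies flush along the fence. Only push it with the fingers, steadily: do not lift it, tip it or bat it. Leave the mallet, puzzle box, try square and scrap tin where they are.

Things in the scene. Friction and masses are not known exactly. Their poses are not given: they have to be found in the camera images.
- board: The loose work: flat light cypress board, 110 mm wide (its x), 200 mm long (its y), 12 mm thick, 0.09 to 0.17 kg. Starts lying on the saw guide's base, wholly short of the guide bar, off the fence, up to 12 degrees askew to it. Origin: centre of its underside; +y points to its leading end (the one to go under the bar), +x to the long edge that belongs on the fence.
- board_corner (a point): the board's lower corner of leading end and fence-side edge: 55 mm along +x and 100 mm along +y from the board's origin, on the underside.
- board_tail (a point): middle of the board's tail end face (100 mm along -y from its origin, half-way up its thickness); where to push it home. Once the board is home, 60 mm of its tail still stick out from under the bar.
- jig: The saw guide, fixed to the bench. Origin on the bench top (z 0), axes level; +x points roughly away from the robot, +y, the feeding direction, roughly to its left (within 17 degrees). Its base is flat plywood, top at z 15 mm, from x -125 to 115 and y -260 to 225 mm; on it stand fence, end stop, and the guide bar on a spacer block.
- jig_fence (a point): Fence of the saw guide: a straight wooden strip along the whole far (+x) side of the base, 30 mm wide, top 15 mm above the base. This point: on its inner face at the base, jig frame x 85, y -100, z 15 mm; the face runs along the jig's y.
- jig_bar (a point): Guide bar, the low bridge: dark wood across the base, jig x -87 to 115, y 63 to 103 mm, underside 15 mm above the base (3 mm over the board), top 54 mm above the bench, wing nuts on it to 63 mm. It rests on the fence and on a spacer with inner face at x -47, so the passage is 132 mm wide. This point: centre of the passage under the bar, on the base (jig x 19, y 83, z 15 mm).
- jig_corner (a point): Inner corner where the faces of fence and end stop meet, on top of the base (jig x 85, y 203, z 15 mm): home for board_corner. The end stop is a strip across the base's +y end, its face at jig y 203 from x -87 to 85 mm, 22 mm thick, as high as the fence.
- mallet: oak mallet lying on the bench beyond the fence, head 115 x 70 x 60 mm, round handle 26 mm thick reaching 230 mm from the head's centre along its -y, at 30 mm height. Origin under the head's centre. Leave alone.
- puzzle_box: closed puzzle box of light cypress, 97 x 132 mm and 74 mm tall, beyond the fence. Origin under its centre. Leave alone.
- try_square: steel try square lying flat on the bench just beyond the end stop: stock 110 x 20 x 14 mm, blade 28 x 150 x 4 mm. Origin on the bench near the inner corner of stock and blade. Leave alone.
- scrap_tin: round blue enamel tin, 120 mm across and 95 mm tall, offcuts sticking out to about 125 mm, beyond the fence. Origin under its centre. Leave alone.
There are look-alikes about, which are no part of the job. Of the things shaped like the board, the wooden one is meant.

How it is judged:
By the outcome, as a careful person would: the job done as asked, in the order asked, and still so for the second after the job is handed in, with the robot touching nothing.
It also fails if it takes over 51 s, if anything falls off the work surface, if the arm or the gripper's body presses on something with over 40 N, if the wrist force passes 120 N, or if a joint passes its speed limit or range.

## Working session

There is one attempt and no reset: what is moved stays moved. The work goes in short steps, Python scripts to look and compute and a tool call to move; the robot and the scene stay as the last step left them, time stands still between calls to the robot, and variables do not carry over. Pictures are saved under pics/ and viewed, at most 10 in all, crops included, and the job is handed in when it is done.

Besides the shell and the picture viewer there is one more tool, called by a JSON object that holds its "op" and its "data", one argument or row to a line. apply_moves: Moves the arm, as the interface text tells. Its arguments: {"type":"object","properties":{"plan":{"type":"array","items":{"type":"array"}},"fingers":{"type":"number"},"force":{"type":"number"}},"required":["plan"]}

```bash
mkdir -p pics; ls; python3 - <<'E'
from cell import *
import cv2
for n in("top","scene"):
    cv2.imwrite(f"pics/{n}0.png",capture(n)[:,:,::-1])
    c=get_calibration(n);print(n,c)
o=get_obs();print(o['tcp_pos'],o['tcp_rot'],o['clock'],tcp_to_grasp)
E
```

```text
pics
top {'camera_matrix': array([[421.10112888,   0.        , 317.74170607],
       [  0.        , 421.10112888, 204.05195916],
       [  0.        ,   0.        ,   1.        ]]), 'R': array([[-1.42044561e-02, -9.99899090e-01, -2.06166991e-04],
       [-9.96488957e-01,  1.41730259e-02, -8.25159650e-02],
       [ 8.25105603e-02, -9.66651274e-04, -9.96589722e-01]]), 't': array([-0.02747832,  0.52236116,  0.95263546])}
scene {'camera_matrix': array([[505.54801944,   0.        , 320.86627124],
       [  0.        , 505.54801944, 200.2054822 ],
       [  0.        ,   0.        ,   1.        ]]), 'R': array([[ 0.58340828,  0.8121386 ,  0.00810328],
       [ 0.449739  , -0.31473467, -0.83586896],
       [-0.67629107,  0.49129723, -0.54886922]]), 't': array([-0.27600051, -0.18651185,  1.7059217 ])}
[ 0.22857043 -0.47222153  0.23058592] [-7.10492972e-04  9.74703962e-01  2.23498667e-01 -1.64144615e-04] 0.1 0.0187
```

View pics/top0.png

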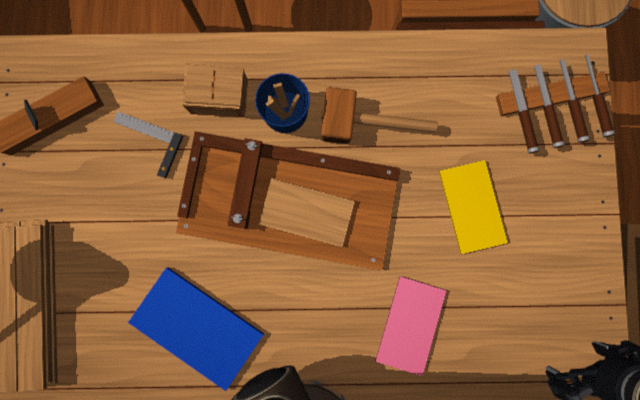

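View pics/scene0.png

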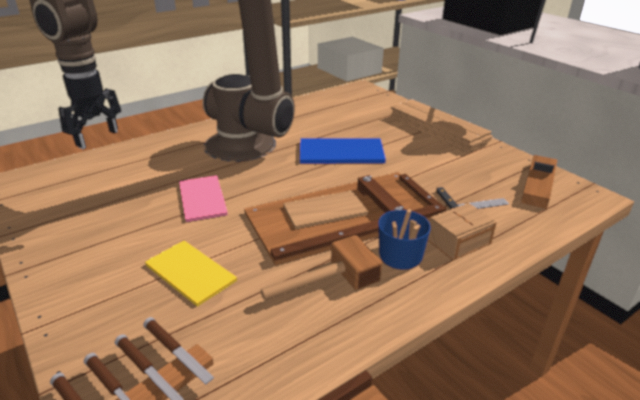

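The top view shows the board on the base with corners near (270,180), (355,203), (346,246) and (261,226). The fence is along the upper side from (197,133) to (400,170), the bar is at about x=245, and the end stop is at about (190,175).

```bash
cat > h.py <<'E'
import numpy as np, cv2
from cell import *
def cast(n,uv,z):
    c=get_calibration(n);uv=np.atleast_2d(np.float64(uv))
    d=np.c_[uv,np.ones(len(uv))]@np.linalg.inv(c['camera_matrix']).T@c['R']
    o=-c['R'].T@c['t'];return (o+d*((z-o[2])/d[:,2])[:,None])[:,:2]
def proj(n,X):
    c=get_calibration(n);p=np.atleast_2d(X)@c['R'].T+c['t'];p=p@c['camera_matrix'].T;return p[:,:2]/p[:,2:]
E
python3 - <<'E'
from h import *
im=cv2.imread('pics/top0.png')
cv2.imwrite('pics/crop0.png',cv2.resize(im[120:275,170:410],None,fx=3.3,fy=3.3,interpolation=cv2.INTER_CUBIC))
for p in[(300,210),(240,225+15),(370,200),(300,165),(370,245)]: print(p,im[p[1],p[0]])
hsv=cv2.cvtColor(im,cv2.COLOR_BGR2HSV)
for p in[(300,210),(370,200),(300,165),(350,225)]: print(hsv[p[1],p[0]])
E
```

```text
(300, 210) [ 84 135 191]
(240, 240) [ 37  82 142]
(370, 200) [ 41  86 148]
(300, 165) [ 39  86 146]
(370, 245) [ 36  83 145]
[ 14 143 191]
[ 13 184 148]
[ 13 187 146]
[ 14 170  90]
```

View pics/crop0.png

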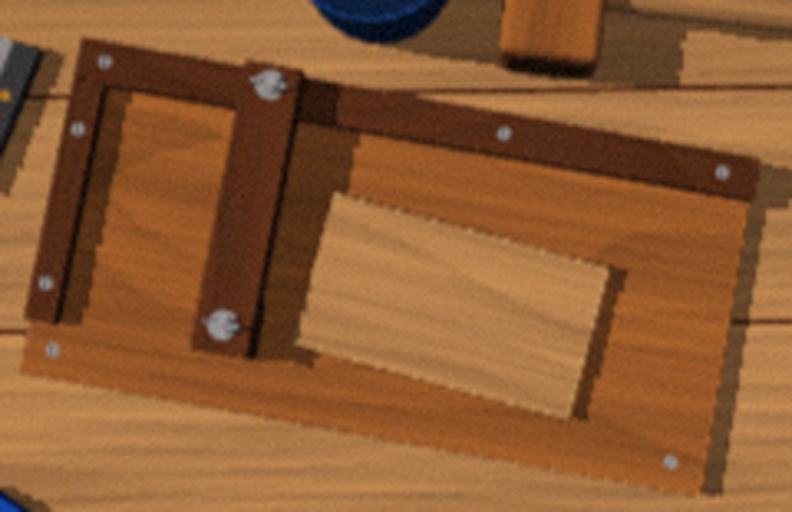

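The crop shows the jig's outer corners at crop pixels (82,40), (757,160), (22,372) and (703,494). The board's corners are at (338,192), (610,267), (575,417) and (299,343).

```bash
cat >> h.py <<'E'
def fit(P,W):
    P=np.array(P,float);W=np.array(W);a,b=P.mean(0),W.mean(0)
    U,_,V=np.linalg.svd((P-a).T@(W-b));R=(U@np.diag([1,np.linalg.det(U@V)])@V).T
    return R,b-R@a,np.abs((P@R.T+b-R@a)-W).max()
E
python3 - <<'E'
from h import *
q=lambda l:np.array(l)/3.3+[170,120]-0.35
W=np.r_[cast('top',q([(82,40),(757,160)]),.03),cast('top',q([(22,372),(703,494)]),.015)]
R,t,e=fit([(.115,.225),(.115,-.26),(-.125,.225),(-.125,-.26)],W)
print('jig',t,np.degrees(np.arctan2(R[1,0],R[0,0])),e);np.savez('jig.npz',R=R,t=t)
for n,p in dict(corner=(85,203),fence=(85,-100)).items(): print(n,R@(np.array(p)/1e3)+t)
im=cv2.imread('pics/top0.png');h=cv2.cvtColor(im,cv2.COLOR_BGR2HSV)
m=((h[...,1]<165)&(h[...,2]>150)).astype(np.uint8);m[:,:255]=0;m[:175]=0;m[252:]=0;m[:,362:]=0
n,l,s,c=cv2.connectedComponentsWithStats(m);k=l[210,300];cs,_=cv2.findContours((l==k).astype(np.uint8),0,2)
r=cv2.minAreaRect(cs[0]);print(r,s[k])
B=cast('top',q([(338,192),(610,267),(575,417),(299,343)]),.027)
Rb,tb,eb=fit([(.055,.1),(.055,-.1),(-.055,-.1),(-.055,.1)],B);print('board',tb,np.degrees(np.arctan2(Rb[1,0],Rb[0,0])),eb)
print('in jig',(B-t)@R*1e3, 'box',(cast('top',cv2.boxPoints(r),.027)-t)@R*1e3)
print('R',R)
E
```

```text
jig [0.53990804 0.05052036] -10.86884749085699 0.0026631732687094345
corner [0.66166125 0.2338511 ]
fence [ 0.60452711 -0.0637135 ]
((306.0923156738281, 212.16152954101562), (86.56561279296875, 48.325889587402344), 15.255118370056152) [ 260  179   94   68 4092]
board [ 0.50377932 -0.01137339] -15.687591660060205 0.0028998456575099474
in jig [[  39.47051582   27.25128009]
 [  20.71547711 -169.27083687]
 [ -86.18300669 -162.88644898]
 [ -69.24236104   34.52221734]] box [[ -71.26897264   39.45447629]
 [  39.76173838   30.55673616]
 [  21.32940088 -168.48750418]
 [ -89.03625476 -157.82145008]]
R [[ 0.98206138  0.18856151]
 [-0.18856151  0.98206138]]
```

```bash
cat >> h.py <<'E'
def goto(x,y,z):
    J=np.load('jig.npz');w=J['R']@(np.array([x,y])/1e3)+J['t'];return np.r_[w,z]
def here():
    o=get_obs();J=np.load('jig.npz');p=np.array(o['tcp_pos'])
    print('t',o['clock'],'jig mm',(J['R'].T@(p[:2]-J['t'])*1e3).round(1),'z',p[2].round(4),'F',(J['R'].T@np.array(o['ft_force'])[:2]).round(2),np.round(o['ft_force'][2],2),'yaw',np.degrees(2*np.arctan2(o['tcp_rot'][2],o['tcp_rot'][1])).round(2));return p
E
python3 - <<'E'
from h import *
p=here()
for w in[(-110,-67,.12),(-110,-67,.02),(-36,-67,.02)]: print(w,(goto(*w)-p).round(4))
E
```

```text
t 0.1 jig mm [-207.2 -572.1] z 0.2306 F [0.11 0.69] -0.78 yaw 25.83
(-110, -67, 0.12) [ 0.1907  0.4777 -0.1106]
(-110, -67, 0.02) [ 0.1907  0.4777 -0.2106]
(-36, -67, 0.02) [ 0.2633  0.4637 -0.2106]
```

{"op": "apply_moves", "data": {
  "plan": [
    [[0.02,0.05,-0.02],-0.16],
    [[0.04,0.1,-0.03],-0.32],
    [[0.06,0.15,-0.04],-0.48],
    [[0.08,0.2,-0.05],-0.64],
    [[0.1,0.25,-0.06],-0.64],
    [[0.12,0.3,-0.07],-0.64],
    [[0.14,0.35,-0.08],-0.64],
    [[0.16,0.4,-0.09],-0.64],
    [[0.175,0.44,-0.1],-0.64],
    [[0.19,0.478,-0.11],-0.64],
    [[0.19,0.478,-0.11],-0.64],
    [[0.19,0.478,-0.11],-0.64]
  ],
  "fingers": 0,
  "force": 30
}}

```text
clock: 1.6
tcp_pos: [0.412, -0.0443, 0.1213]
tcp_rot: [-0.019, 0.998, -0.067, 0.0]
ft_force: [-0.1, 0.2, 0.4]
grip_width: -0.0002
gripper_force: 0.0
```

```bash
python3 - <<'E'
from h import *
p=here();print(get_obs()['grip_width'])
for w in[(-110,-67,.02),(-36,-67,.02)]: print(w,(goto(*w)-p).round(4))
im=capture('wrist');cv2.imwrite('pics/w1.png',im[:,:,::-1])
E
```

```text
t 1.6 jig mm [-107.7 -117.3] z 0.1213 F [-0.17  0.21] 0.43 yaw -7.65
-0.0001678939016892158
(-110, -67, 0.02) [ 0.0073  0.0498 -0.1013]
(-36, -67, 0.02) [ 0.0799  0.0358 -0.1013]
```

View pics/w1.png

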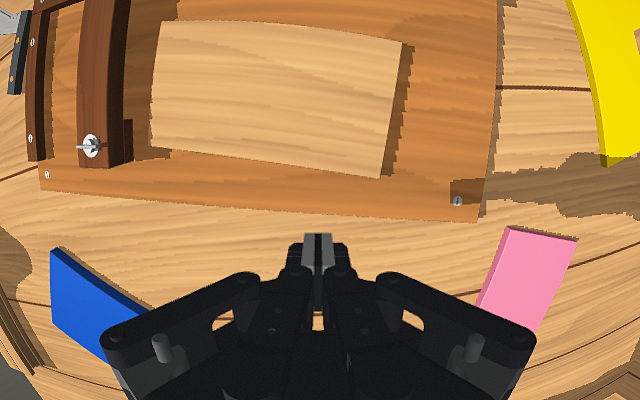

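The wrist view shows the shut fingertips near (318,240), short of the board's near edge, which runs from (150,148) to (380,178). I'll let the arm settle first.

{"op": "apply_moves", "data": {
  "plan": [
    [[0,0,0],0],
    [[0,0,0],0]
  ]
}}

```text
clock: 1.9
tcp_pos: [0.4122, -0.0439, 0.1216]
tcp_rot: [-0.019, 0.998, -0.066, 0.001]
ft_force: [-0.1, 0.3, 0.8]
grip_width: 0.0001
gripper_force: 0.0
```

```bash
python3 - <<'E'
from h import *
p=here()
for w in[(-110,-67,.02),(-36,-67,.02)]: print(w,(goto(*w)-p).round(4))
E
```

```text
t 1.9 jig mm [-107.6 -116.8] z 0.1216 F [-0.12  0.31] 0.83 yaw -7.6
(-110, -67, 0.02) [ 0.0071  0.0494 -0.1016]
(-36, -67, 0.02) [ 0.0798  0.0354 -0.1016]
```

{"op": "apply_moves", "data": {
  "plan": [
    [[0.003,0.025,-0.02],-0.057],
    [[0.007,0.049,-0.05],-0.057],
    [[0.007,0.049,-0.07],-0.057],
    [[0.007,0.049,-0.07],-0.057],
    [[0.007,0.049,-0.07],-0.057]
  ]
}}

```text
clock: 2.52
tcp_pos: [0.4137, -0.0368, 0.0522]
tcp_rot: [-0.036, 0.997, -0.069, 0.002]
ft_force: [-0.3, -0.3, 0.0]
grip_width: -0.0002
gripper_force: 0.0
```

```bash
python3 - <<'E'
from h import *
p=here();print(get_obs()['tcp_rot'])
for w in[(-110,-67,.02),(-36,-67,.02)]: print(w,(goto(*w)-p).round(4))
E
```

```text
t 2.525 jig mm [-107.5 -109.6] z 0.0522 F [-0.25 -0.35] 0.05 yaw -7.96
[-0.03584087  0.99694535 -0.0693623   0.00206712]
(-110, -67, 0.02) [ 0.0056  0.0423 -0.0322]
(-36, -67, 0.02) [ 0.0783  0.0283 -0.0322]
```

```bash
python3 - <<'E'
from cell import *
o=get_obs();print(o['joints'],o['joint_velocities'])
E
```

```text
[-0.13987366 -0.01228702 -0.5898972   0.99410693  0.0718104   3.1406117 ] [ 3.99884840e-03 -4.42068164e-03  1.03603825e-02 -1.77190492e-03
  4.19864444e-05 -1.68881298e-03]
```

Joint 6 is at its limit, so I'll turn +90° instead, which puts the closing line along the jig's x.

{"op": "apply_moves", "data": {
  "plan": [
    [[0,0,0.03],0.17],
    [[0,0.01,0.05],0.34],
    [[0,0.02,0.05],0.51],
    [[0,0.03,0.05],0.68],
    [[0,0.04,0.05],0.85],
    [[0,0.042,0.05],1.02],
    [[0,0.042,0.05],1.19],
    [[0,0.042,0.05],1.36],
    [[0,0.042,0.05],1.52],
    [[0,0.042,0.05],1.52],
    [[0,0.042,0.05],1.52]
  ]
}}

```text
clock: 3.9
tcp_pos: [0.4136, 0.0053, 0.102]
tcp_rot: [-0.027, 0.771, 0.636, -0.023]
ft_force: [0.4, 0.1, -0.3]
grip_width: -0.0004
gripper_force: 0.0
```

```bash
python3 - <<'E'
from h import *
p=here();o=get_obs();print(o['tcp_rot'],o['joints'])
for w in[(-112,-67,.02),(-39,-67,.02)]: print(w,(goto(*w)-p).round(4))
E
```

```text
t 3.9 jig mm [-115.5  -68.3] z 0.102 F [0.38 0.22] -0.27 yaw 78.98
[-0.02672259  0.77122942  0.63557642 -0.02310198] [ 0.00407774  0.00930192 -0.45366462  1.17744456  0.01213636  1.76670953]
(-112, -67, 0.02) [ 0.0037  0.0006 -0.082 ]
(-39, -67, 0.02) [ 0.0754 -0.0132 -0.082 ]
```

{"op": "apply_moves", "data": {
  "plan": [
    [[0.002,0,-0.04],0],
    [[0.002,0,-0.07],0],
    [[0.002,0,-0.081],0],
    [[0.002,0,-0.081],0]
  ]
}}

```text
clock: 4.4
tcp_pos: [0.4149, 0.0052, 0.0203]
tcp_rot: [-0.027, 0.771, 0.636, -0.024]
ft_force: [0.5, -0.6, 0.6]
grip_width: 0.0002
gripper_force: 0.0
```

{"op": "apply_moves", "data": {
  "plan": [
    [[0.005,-0.001,0],0],
    [[0.01,-0.002,0],0],
    [[0.015,-0.003,0],0],
    [[0.02,-0.004,0],0],
    [[0.025,-0.005,0],0],
    [[0.03,-0.006,0],0],
    [[0.035,-0.007,0],0],
    [[0.04,-0.008,0],0],
    [[0.045,-0.009,0],0],
    [[0.05,-0.0095,0],0],
    [[0.05,-0.0095,0],0]
  ]
}}

```text
clock: 5.78
tcp_pos: [0.4659, -0.0042, 0.0203]
tcp_rot: [-0.027, 0.77, 0.637, -0.023]
ft_force: [-0.1, 0.1, 0.6]
grip_width: 0.0002
gripper_force: 0.0
```

```bash
python3 - <<'E'
from h import *
p=here()
for w in[(-39,-67,.021)]: print(w,(goto(*w)-p).round(4))
im=capture('top')[:,:,::-1];cv2.imwrite('pics/t2.png',cv2.resize(im[120:275,170:410],None,fx=3.3,fy=3.3,interpolation=cv2.INTER_CUBIC))
E
```

```text
t 5.775 jig mm [-62.4 -67.7] z 0.0203 F [-0.1   0.04] 0.61 yaw 79.14
(-39, -67, 0.021) [ 0.0231 -0.0037  0.0007]
```

View pics/t2.png

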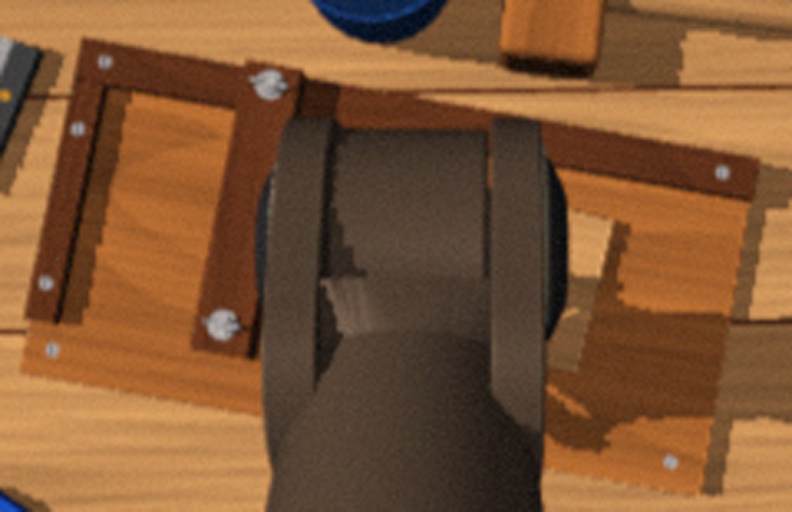

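The board is moving with the fingers: its tail-fence corner is now near (615,220), about 33 mm nearer the fence.

{"op": "apply_moves", "data": {
  "plan": [
    [[0.004,-0.001,0],0],
    [[0.008,-0.0015,0],0],
    [[0.011,-0.002,0],0],
    [[0.014,-0.0025,0],0],
    [[0.017,-0.003,0],0],
    [[0.018,-0.0035,0],0],
    [[0.019,-0.0037,0],0],
    [[0.019,-0.0037,0],0]
  ]
}}

```text
clock: 6.82
tcp_pos: [0.4842, -0.0079, 0.0203]
tcp_rot: [-0.027, 0.77, 0.637, -0.024]
ft_force: [-0.3, 0.2, 0.8]
grip_width: -0.0
gripper_force: 0.2
```

```bash
python3 - <<'E'
from h import *
here()
E
```

```text
t 6.825 jig mm [-43.7 -67.9] z 0.0203 F [-0.28  0.13] 0.76 yaw 79.14
```

{"op": "apply_moves", "data": {
  "plan": [
    [[0.001,-0.0002,0],0],
    [[0.002,-0.0004,0],0],
    [[0.003,-0.0006,0],0],
    [[0.004,-0.0008,0],0],
    [[0.004,-0.0008,0],0]
  ]
}}

```text
clock: 7.45
tcp_pos: [0.4878, -0.0089, 0.0202]
tcp_rot: [-0.027, 0.77, 0.637, -0.024]
ft_force: [-3.2, -0.1, 0.8]
grip_width: -0.0001
gripper_force: 1.3
```

{"op": "apply_moves", "data": {
  "plan": [
    [[0.001,-0.0002,0],0],
    [[0.002,-0.0004,0],0],
    [[0.002,-0.0004,0],0]
  ]
}}

```text
clock: 7.82
tcp_pos: [0.4905, -0.0091, 0.0204]
tcp_rot: [-0.027, 0.77, 0.637, -0.023]
ft_force: [-1.0, -0.9, 0.3]
grip_width: -0.0
gripper_force: 0.6
```

```bash
python3 - <<'E'
from h import *
here()
im=capture('wrist')[:,:,::-1];cv2.imwrite('pics/w2.png',im)
E
```

```text
t 7.825 jig mm [-37.3 -67.8] z 0.0204 F [-0.78 -1.1 ] 0.28 yaw 79.14
```

View pics/w2.png

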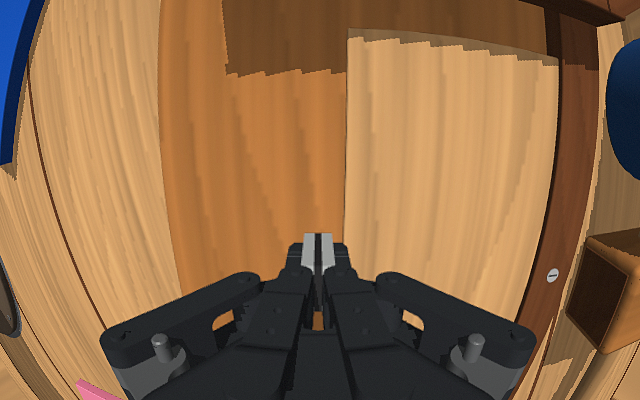

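The wrist view shows the board almost on the fence, with its leading corner at (557,62) touching and its long edge alongside. I'll press a little further.

{"op": "apply_moves", "data": {
  "plan": [
    [[0.001,-0.0002,0],0],
    [[0.002,-0.0004,0],0],
    [[0.002,-0.0004,0],0],
    [[0.002,-0.0004,0],0]
  ]
}}

```text
clock: 8.38
tcp_pos: [0.4911, -0.0093, 0.0202]
tcp_rot: [-0.028, 0.77, 0.637, -0.024]
ft_force: [-5.3, -0.0, 3.6]
grip_width: 0.0001
gripper_force: 3.2
```

{"op": "apply_moves", "data": {
  "plan": [
    [[0.001,-0.0002,0],0],
    [[0.002,-0.0004,0],0],
    [[0.002,-0.0004,0],0],
    [[0.002,-0.0004,0],0]
  ]
}}

```text
clock: 8.88
tcp_pos: [0.4913, -0.0093, 0.0201]
tcp_rot: [-0.029, 0.77, 0.637, -0.025]
ft_force: [-10.7, 2.0, 6.8]
grip_width: -0.0002
gripper_force: 6.6
```

```bash
python3 - <<'E'
from h import *
here()
E
```

```text
t 8.875 jig mm [-36.4 -67.9] z 0.0201 F [-10.91  -0.05] 6.76 yaw 79.16
```

{"op": "apply_moves", "data": {
  "plan": [
    [[-0.01,0.002,0],0],
    [[-0.03,0.006,0],0],
    [[-0.03,0.006,0.04],0],
    [[-0.03,0.006,0.06],0],
    [[-0.03,-0.05,0.06],0],
    [[-0.01,-0.1,0.06],0],
    [[0.03,-0.145,0.06],0],
    [[0.04,-0.155,0.06],0],
    [[0.04,-0.155,0.06],0]
  ]
}}

```text
clock: 10.0
tcp_pos: [0.5345, -0.1651, 0.08]
tcp_rot: [-0.027, 0.771, 0.636, -0.023]
ft_force: [-0.7, 0.3, -0.7]
grip_width: 0.0001
gripper_force: 0.0
```

```bash
python3 - <<'E'
from h import *
p=here()
for w in[(33,-205,.0205),(33,-8,.0205)]: print(w,(goto(*w)-p).round(4))
im=capture('top')[:,:,::-1];cv2.imwrite('pics/t3.png',cv2.resize(im[120:275,170:410],None,fx=3.3,fy=3.3,interpolation=cv2.INTER_CUBIC))
E
```

```text
t 10.0 jig mm [  35.4 -212.8] z 0.08 F [-0.71  0.14] -0.7 yaw 79.09
(33, -205, 0.0205) [-0.0009  0.0081 -0.0595]
(33, -8, 0.0205) [ 0.0363  0.2016 -0.0595]
```

View pics/t3.png

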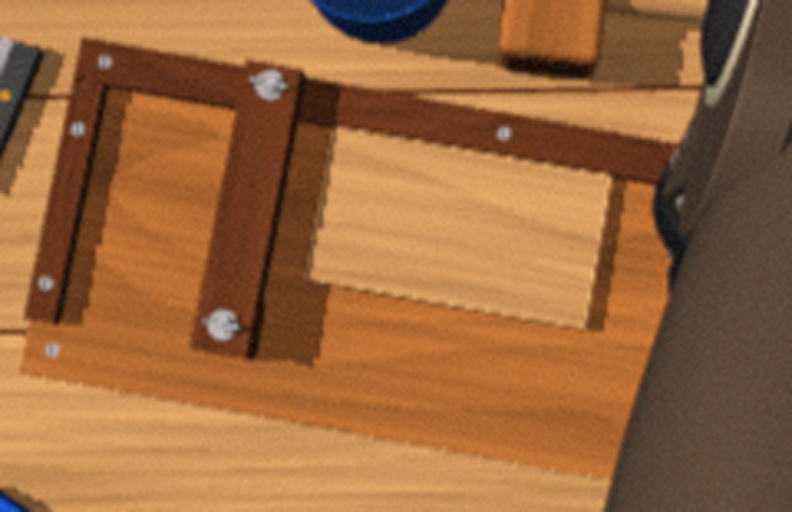

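The board now lies flush along the fence, with corners at (338,127), (610,175), (585,328) and (312,282). Next I'll lower behind the tail and push it along +y.

{"op": "apply_moves", "data": {
  "plan": [
    [[-0.001,0.004,-0.03],0],
    [[-0.001,0.008,-0.05],0],
    [[-0.001,0.008,-0.0595],0],
    [[-0.001,0.008,-0.0595],0]
  ]
}}

```text
clock: 10.55
tcp_pos: [0.5325, -0.156, 0.0208]
tcp_rot: [-0.027, 0.77, 0.637, -0.024]
ft_force: [0.2, 0.2, 0.2]
grip_width: -0.0001
gripper_force: 0.0
```

{"op": "apply_moves", "data": {
  "plan": [
    [[0.0015,0.008,0],0],
    [[0.003,0.016,0],0],
    [[0.0042,0.022,0],0],
    [[0.0054,0.028,0],0],
    [[0.0066,0.034,0],0],
    [[0.0077,0.04,0],0],
    [[0.0089,0.046,0],0],
    [[0.01,0.052,0],0],
    [[0.0112,0.058,0],0],
    [[0.0123,0.064,0],0],
    [[0.013,0.068,0],0],
    [[0.013,0.068,0],0]
  ]
}}

```text
clock: 12.05
tcp_pos: [0.5462, -0.0883, 0.0207]
tcp_rot: [-0.027, 0.77, 0.637, -0.023]
ft_force: [0.6, -0.6, -0.4]
grip_width: 0.0002
gripper_force: 0.0
```

```bash
python3 - <<'E'
from h import *
p=here()
print((goto(33,-8,.0205)-p).round(4))
im=capture('wrist')[:,:,::-1];cv2.imwrite('pics/w3.png',im)
E
```

```text
t 12.05 jig mm [  32.4 -135.1] z 0.0207 F [ 0.69 -0.5 ] -0.39 yaw 79.17
[ 0.0246  0.1247 -0.0002]
```

View pics/w3.png

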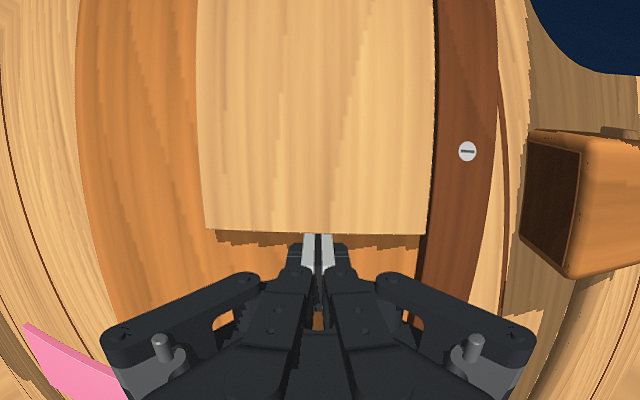

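The tail edge runs from (207,229) to (427,234) and is square to the fingers. The board is travelling along the fence with its leading end under the bar.

{"op": "apply_moves", "data": {
  "plan": [
    [[0.0014,0.007,0],0],
    [[0.0028,0.014,0],0],
    [[0.0042,0.021,0],0],
    [[0.0055,0.028,0],0],
    [[0.0068,0.035,0],0],
    [[0.0082,0.042,0],0],
    [[0.0096,0.049,0],0],
    [[0.011,0.056,0],0],
    [[0.0122,0.062,0],0],
    [[0.0132,0.067,0],0],
    [[0.0136,0.069,0],0],
    [[0.0136,0.069,0],0]
  ]
}}

```text
clock: 13.6
tcp_pos: [0.5599, -0.0197, 0.0209]
tcp_rot: [-0.027, 0.77, 0.637, -0.023]
ft_force: [0.2, -0.6, -0.2]
grip_width: 0.0001
gripper_force: 0.0
```

{"op": "apply_moves", "data": {
  "plan": [
    [[0.0014,0.006,0],0],
    [[0.0026,0.012,0],0],
    [[0.0038,0.018,0],0],
    [[0.005,0.024,0],0],
    [[0.0062,0.03,0],0],
    [[0.0072,0.035,0],0],
    [[0.008,0.039,0],0],
    [[0.0088,0.043,0],0],
    [[0.0094,0.046,0],0],
    [[0.0094,0.046,0],0]
  ]
}}

```text
clock: 14.85
tcp_pos: [0.5695, 0.0267, 0.0208]
tcp_rot: [-0.027, 0.77, 0.637, -0.023]
ft_force: [0.3, -0.1, -0.8]
grip_width: 0.0001
gripper_force: 0.3
```

```bash
python3 - <<'E'
from h import *
p=here()
print((goto(33,-8,.0205)-p).round(4))
E
```

```text
t 14.85 jig mm [ 33.6 -17.8] z 0.0208 F [ 0.36 -0.06] -0.79 yaw 79.16
[ 0.0013  0.0098 -0.0003]
```

{"op": "apply_moves", "data": {
  "plan": [
    [[0.0002,0.0015,0],0],
    [[0.0005,0.003,0],0],
    [[0.0007,0.0045,0],0],
    [[0.001,0.006,0],0],
    [[0.001,0.007,0],0],
    [[0.001,0.007,0],0]
  ]
}}

```text
clock: 15.6
tcp_pos: [0.5703, 0.0333, 0.0209]
tcp_rot: [-0.027, 0.77, 0.637, -0.023]
ft_force: [-0.8, -0.4, 0.2]
grip_width: -0.0001
gripper_force: 0.0
```

{"op": "apply_moves", "data": {
  "plan": [
    [[0.0002,0.001,0],0],
    [[0.0004,0.002,0],0],
    [[0.0005,0.003,0],0],
    [[0.0005,0.003,0],0]
  ]
}}

```text
clock: 16.1
tcp_pos: [0.5706, 0.0349, 0.0209]
tcp_rot: [-0.026, 0.771, 0.636, -0.024]
ft_force: [-0.8, -6.2, 1.4]
grip_width: -0.0001
gripper_force: 2.9
```

```bash
python3 - <<'E'
from h import *
p=here()
im=capture('wrist')[:,:,::-1];cv2.imwrite('pics/w4.png',im)
E
```

```text
t 16.1 jig mm [33.1 -9.5] z 0.0209 F [ 0.33 -6.22] 1.37 yaw 79.1
```

View pics/w4.png

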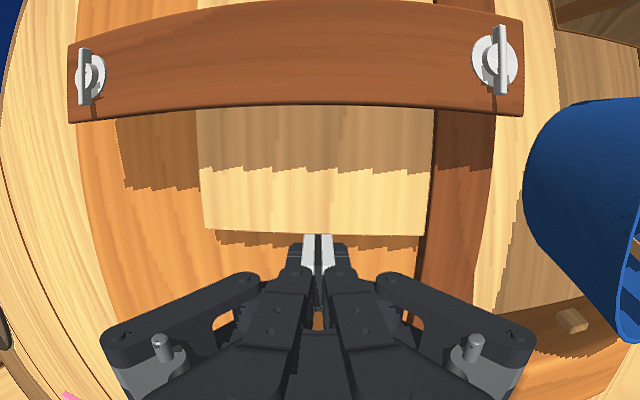

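The fingers stopped against the tail at about 6 N, with the tail edge at (205,228) to (427,236) and the board under the bar. I'll press the protruding tail side to the fence once more, then press the tail home again.

{"op": "apply_moves", "data": {
  "plan": [
    [[-0.0047,-0.0246,0],0],
    [[-0.0047,-0.0246,0],0],
    [[-0.035,-0.019,0],0],
    [[-0.065,-0.013,0],0],
    [[-0.098,-0.0067,0],0],
    [[-0.098,-0.0067,0],0],
    [[-0.092,0.025,0],0],
    [[-0.087,0.052,0],0],
    [[-0.087,0.052,0],0]
  ]
}}

```text
clock: 17.27
tcp_pos: [0.4852, 0.0898, 0.021]
tcp_rot: [-0.027, 0.77, 0.638, -0.023]
ft_force: [0.0, -0.6, -0.5]
grip_width: 0.0002
gripper_force: 0.0
```

```bash
python3 - <<'E'
from h import *
p=here()
print((goto(-38,27,.0208)-p).round(4))
E
```

```text
t 17.275 jig mm [-61.2  28.3] z 0.021 F [ 0.14 -0.54] -0.48 yaw 79.29
[ 0.0225 -0.0056 -0.0002]
```

{"op": "apply_moves", "data": {
  "plan": [
    [[0.006,-0.0011,0],0],
    [[0.012,-0.0023,0],0],
    [[0.017,-0.0032,0],0],
    [[0.02,-0.0038,0],0],
    [[0.022,-0.0042,0],0],
    [[0.023,-0.0044,0],0],
    [[0.023,-0.0044,0],0]
  ]
}}

```text
clock: 18.15
tcp_pos: [0.5066, 0.0837, 0.0208]
tcp_rot: [-0.027, 0.77, 0.637, -0.024]
ft_force: [0.5, -0.5, 0.5]
grip_width: 0.0002
gripper_force: 0.0
```

{"op": "apply_moves", "data": {
  "plan": [
    [[0.001,-0.0002,0],0],
    [[0.002,-0.0004,0],0],
    [[0.003,-0.0006,0],0],
    [[0.003,-0.0006,0],0]
  ]
}}

```text
clock: 18.65
tcp_pos: [0.5091, 0.0831, 0.0208]
tcp_rot: [-0.027, 0.77, 0.637, -0.024]
ft_force: [-3.0, 0.3, 1.7]
grip_width: -0.0002
gripper_force: 1.5
```

```bash
python3 - <<'E'
from h import *
p=here()
E
```

```text
t 18.65 jig mm [-36.4  26.2] z 0.0208 F [-3.03 -0.32] 1.69 yaw 79.14
```

{"op": "apply_moves", "data": {
  "plan": [
    [[0.001,-0.0002,0],0],
    [[0.002,-0.0004,0],0],
    [[0.003,-0.0006,0],0],
    [[0.003,-0.0006,0],0]
  ]
}}

```text
clock: 19.15
tcp_pos: [0.5096, 0.0829, 0.0206]
tcp_rot: [-0.029, 0.77, 0.637, -0.025]
ft_force: [-11.1, 2.4, 7.3]
grip_width: 0.0001
gripper_force: 6.6
```

{"op": "apply_moves", "data": {
  "plan": [
    [[-0.026,0.005,0],0],
    [[-0.026,0.005,0],0],
    [[-0.033,-0.03,0],0],
    [[-0.039,-0.06,0],0],
    [[-0.039,-0.06,0],0],
    [[0.0,-0.067,0],0],
    [[0.03,-0.073,0],0],
    [[0.055,-0.078,0],0],
    [[0.055,-0.078,0],0]
  ]
}}

```text
clock: 20.27
tcp_pos: [0.5701, 0.0048, 0.0206]
tcp_rot: [-0.027, 0.77, 0.637, -0.023]
ft_force: [0.2, 0.2, -0.1]
grip_width: -0.0001
gripper_force: 0.0
```

```bash
python3 - <<'E'
from h import *
p=here()
print((goto(33,-10,.0208)-p).round(4))
E
```

```text
t 20.275 jig mm [ 38.3 -39.2] z 0.0206 F [0.2  0.26] -0.07 yaw 79.14
[0.0003 0.0297 0.0002]
```

{"op": "apply_moves", "data": {
  "plan": [
    [[0.0012,0.006,0],0],
    [[0.0024,0.012,0],0],
    [[0.0036,0.018,0],0],
    [[0.0046,0.023,0],0],
    [[0.005,0.026,0],0],
    [[0.0054,0.028,0],0],
    [[0.0056,0.029,0],0],
    [[0.0058,0.03,0],0],
    [[0.006,0.031,0],0],
    [[0.006,0.032,0],0],
    [[0.006,0.032,0],0]
  ]
}}

```text
clock: 21.65
tcp_pos: [0.5732, 0.0345, 0.0208]
tcp_rot: [-0.026, 0.771, 0.636, -0.025]
ft_force: [-1.9, -8.5, 1.8]
grip_width: 0.0
gripper_force: 4.1
```

{"op": "apply_moves", "data": {
  "plan": [
    [[0.0002,0.001,0],0],
    [[0.0004,0.002,0],0],
    [[0.0004,0.002,0],0]
  ]
}}

```text
clock: 22.02
tcp_pos: [0.5732, 0.0346, 0.0209]
tcp_rot: [-0.024, 0.771, 0.636, -0.027]
ft_force: [-2.5, -14.1, 2.4]
grip_width: -0.0001
gripper_force: 7.4
```

```bash
python3 - <<'E'
from h import *
p=here()
E
```

```text
t 22.025 jig mm [35.7 -9.4] z 0.0209 F [  0.19 -14.28] 2.44 yaw 79.01
```

It's firm at 14 N. I'll retreat clear and check.

{"op": "apply_moves", "data": {
  "plan": [
    [[-0.003,-0.016,0],0],
    [[-0.006,-0.03,0],0],
    [[-0.006,-0.03,0.05],0],
    [[-0.02,-0.09,0.09],0],
    [[-0.04,-0.15,0.12],0],
    [[-0.06,-0.21,0.14],0],
    [[-0.06,-0.21,0.14],0],
    [[-0.06,-0.21,0.14],0]
  ]
}}

```text
clock: 23.02
tcp_pos: [0.5139, -0.1726, 0.1612]
tcp_rot: [-0.027, 0.771, 0.636, -0.023]
ft_force: [0.6, 0.7, -0.0]
grip_width: 0.0001
gripper_force: 0.0
```

```bash
python3 - <<'E'
from h import *
p=here()
im=capture('top')[:,:,::-1];a=cv2.resize(im[120:265,170:350],None,fx=4.1,fy=4.1,interpolation=cv2.INTER_CUBIC)
cv2.imwrite('pics/t5.png',a)
E
```

```text
t 23.025 jig mm [  16.6 -224.1] z 0.1612 F [0.4  0.82] -0.01 yaw 78.99
```

View pics/t5.png

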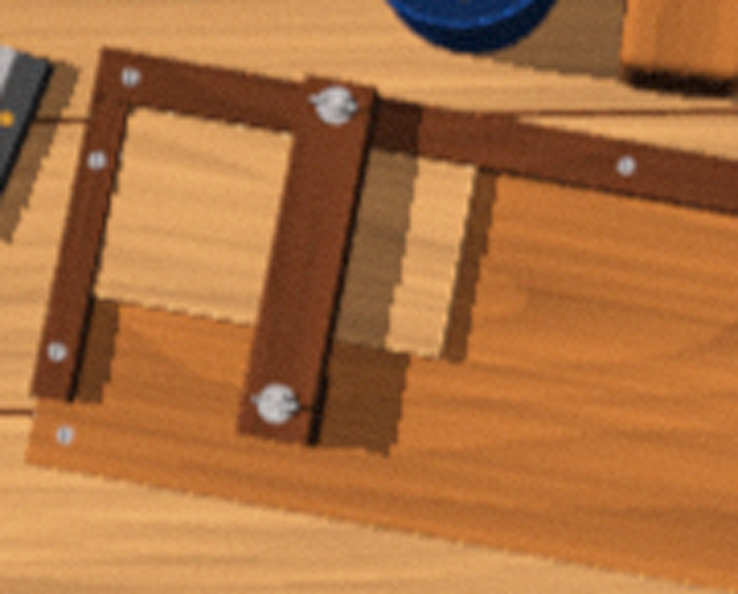

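The board is flush along the end stop (from (125,110) to (97,297)) and along the fence, with no visible gap and its tail sticking out past the bar. I'm handing it in.

```bash
python3 -c "
from cell import *
print(sign_off())"
```

```text
the job is handed in; nothing more can be done
None
```

The cypress board is home against the end stop and flush along the fence, pushed only with the fingers; the top view showed no gap before I handed it in, about 23 s into the 51 s limit.

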